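Scan the carving job, then index the seal three clicks and hold it

ROBOT

A 6-joint arm with a two-finger parallel gripper is mounted at the origin on the work surface. World frame = base frame: x ahead of the robot, y to its left, z up, the work surface at z = 0. Lengths are in m, angles in rad, forces in N, time in s.
With the tool pointing down it reaches from about 0.35 to 0.85 m from the base axis. Payload 8.1 kg.
Tool frame: the origin (TCP) lies midway between the tips of the shut fingers; the grasp point (between the pads) lies 19 mm behind it (robot.grip_depth is the distance from the TCP to the grasp point, in m); y points along the fingers, z is the direction in which the jaws open and shut, and the axes are right-handed (so a half turn about y gives the same grasp; the last joint's range is limited). The gripper opens to 93 mm and grips with 3 to 60 N. Pads are 15 mm wide; open, the fingers measure 128 mm over their backs; the gripper's body (75 mm by 188 mm) begins 65 mm behind the grasp point.
Start: joints at [1.046, 0.13, 1.488, -0, 1.523, -0.085], TCP at [0.255, 0.543, 0.219] pointing down, gripper open.
Joint ranges: [-2.96, 2.96], [-0.89, 2.26], [0.02, 2.5], [-1.34, 4.48], [0, 2.73], [-2.66, 2.66]. Speed limits (rad/s): [2.39, 2.39, 2.79, 3.14, 3.14, 3.14].

INTERFACE

Orientations are given as a unit quaternion [x, y, z, w].
In Python, from bench import robot gives the robot as it stands.
- The arm moves only by the tool arm_command, never from a script. Its argument "commands" is a list of rows, each a list of 2 entries, a list of its own where there are three numbers: the shift along the world's x, y, z in m, then the turn about the world's z in rad. A call has 1 to 12 rows; each row shifts and turns the commanded pose from where the row before left it; what a row does not reach is not made up. A row lasts 1/10 s, in which the tool goes at most 50 mm and 8.59 degrees, less where a joint would pass 70% of its speed; a pose out of reach is approached as far as the arm can. A call with a gripper value outside its range is refused whole. "gripper" is the closure in counts, from 0 (fully open) to 255 (shut), set as the call begins (left out, the last holds). The fingers move at their own pace and stop on an object; "squeeze" is the grip in N (left out, the last holds). Time passes only in rows, so rows that do not move let the fingers close. It gives the time, the measured TCP pose, the force and the opening at its end, in the units of the state.
- robot.state(): the state, without advancing time (a new reading comes with each control period).
- robot.read_camera(name): name is "scene" or "side" or "wrist"; returns (picture, depth): 400x640x3 uint8, red, green, blue; 400x640 float32, m along the optical axis (not along the pixel's ray), 0 where there is no reading.
- robot.get_calibration(name): a dict with "intrinsics" (3x3 intrinsics, pixels), "dist_coeffs" ([k1, k2, p1, p2, k3] as OpenCV has them; the pictures are not rectified), "position" and "attitude" of the camera in the world. Camera axes: x right, y down, z forward; pixel columns grow to the right and rows downward; lengths in m; the calibration is good to about 2 mm. A picture is of the moment at which its call begins: read the wrist's pose just before it. get_calibration takes no time and is no camera call; for the wrist camera it gives the pose at the moment of the call.
- robot.hand_in(): hands the job in, once; it reports no verdict.
Trained networks look in the newest picture that a camera, given by its name, has taken for a name from the list of things; names that differ only in an ending like _2 or _b are one class to them, and where a whole thing is asked for, a point or a joint stands for the part that bears it (a point fixed in the world has none). Each returns a list of dicts, best first, with "confidence" (0 to 1); they miss things now and then, are a little off and sometimes report something else, mostly with a low value. They report only what shows in the picture. A call takes as long as a camera call. They do not tell look-alikes from the thing itself.
- robot.masks_of(camera, label): "pixels" (400x640 bool, what is visible of it) and "rect" ([left, top, width, height] in pixels, round what is visible of it).
The state is a dict: "t": time; "joint_positions": joint angles; "joint_velocities": joint speeds; "joint_efforts": joint torques, N m; "tcp_pos": TCP position; "tool_rot": TCP orientation; "force": force on the tool from outside, world axes, zero at the start; "wrist_torque": the same for the moment, N m; "width": finger opening in m.
Only numpy, scipy, OpenCV 4.12 (cv2) and the standard library are available. Lean on these libraries where they do the work, as an engineer would, in place of code of your own. Each camera call takes 0.05 s, during which the arm holds its last target.

TASK

Pick up the hand scanner and hold it still and upright, window down, about 10 cm straight above the barcode on the red-bordered card for a good second, then stand it back on its wooden rest and let go of it. Then grip the black knob of the seal-carving stand and turn it clockwise (seen from above), feeling the clicks, to the third click without running on past it, and finish there still gripping the knob, so that the seal stays put for the carver. Leave the other things on the desk where they stand.

Things in the scene. Friction and masses are not known exactly. Their poses are not given: they have to be found in the camera images.
- scanner: hand scanner standing upright like a stamp, 0.2 kg. White head 60 (its x) x 46 (its y) x 40 high, with a grey grip upright on its centre, 34 (x) x 24 (y), from 40 to 106 mm high, orange near the top. Origin at the centre of the underside, which is the reading window; z up. It reads straight down along -z. Grip it across the 24 mm (fingers closing along its y) about 85 mm above its origin
- scanner_rest: fixed wooden rest with a black rubber top, 120 (x) x 100 (y) x 12 high; origin at the centre of its underside, z up. The scanner starts on it, near its middle
- job_card: fixed red-bordered card 74 (x) x 94 (y), 7 mm high including the white label; the barcode, about 26 x 48, is centred on its top. Origin at the centre of the underside, z up. It and the blue-bordered card change places
- spare_card: fixed blue-bordered card of the same size and make, not to be scanned
- index_stand: fixed grey seal-carving stand, 115 (x) x 230 (y) x 50 high; origin at the centre of its underside, z up. The knob is on its top at y = +60 mm, a steel turntable (32 mm radius) with brass jaws and a pink seal stone, up to 104 mm above the desk, at y = -60 mm; knob and turntable turn together
- index_knob_grip (a point): on the knob's vertical axis at the height to grip, 87 mm above the desk; its x axis runs along the knob's bar and turns with it. The black knob has an upright bar 49 long, 14 thick, from 62 to 94 mm above the desk, on a disc of 26 mm radius whose top is at 64 mm and a 38 mm radius aluminium base below (top at 56 mm). A white mark on the bar's top shows its -x end. Tick marks on the stand around it show the stops, the third one red
- index_knob (a joint): angle of the knob in rad: 0 at its home stop (end stop, bar along the stand's x), where it starts; grows as it turns clockwise seen from above. It clicks into a stop every 20 degrees (0.349 rad), so the third is at 1.047; end stop at 1.85. Turning over a click takes about 0.1 N m and between clicks it pulls itself into the nearest stop
- tea_mug: white lidded mug, 82 mm across, 128 high, loose; leave alone; origin at the centre of its underside
- ink_bottle: black ink bottle with a green cap, 54 mm across, 110 high, loose; leave alone; origin at the centre of its underside
- brush_pot: blue pot with brushes, 80 mm across, 210 high, loose; leave alone; origin at the centre of its underside
- jade_rest: pale green brush rest, 75 long, 34 high, loose; leave alone; origin at the centre of its underside
- paperweight: wooden bar 180 (x) x 28 x 14 high, loose; leave alone; origin at the centre of its underside
- inkstone: dark round inkstone, 110 mm across, 20 high, loose; leave alone; origin at the centre of its underside
- seal_box: blue cloth box 102 x 72 x 50 high, loose; leave alone; origin at the centre of its underside
Not all that is in view belongs to the job. Of the things that look like the scanner, the largest one is meant.

How it is judged:
On the way, in this order (a step that is already met when the one before it is completed fails the run):
1. scanner held still and upright over the red-bordered card's barcode, its window 50 to 160 mm above the card and within 18 mm of the barcode's centre each way (x of scanner in the frame of job_card between -0.018 and 0.018 m and y of scanner in the frame of job_card between -0.018 and 0.018 m and z of scanner in the frame of job_card between 0.05 and 0.16 m and angle between scanner's own z axis and vertical below 0.12 rad and linear speed of scanner below 0.03 m/s and contact force between the fingers and scanner above 1 N), for 0.8 s.
2. scanner standing upright on its rest, let go (horizontal distance between scanner and scanner_rest below 0.025 m and z of scanner in the frame of scanner_rest below 0.016 m and angle between scanner's own z axis and vertical below 0.12 rad and linear speed of scanner below 0.02 m/s and contact force between the fingers and scanner below 0.1 N), for 0.2 s.
3. knob at the third click, gripped (value of joint index_knob between 0.947 and 1.147 rad and contact force between the fingers and index_knob above 2 N), for 0.3 s.
At the end, for the whole second after the job is handed in: The knob is gripped by the fingers (over 2 N), still, within 0.1 rad of its third click (1.047 rad); the scanner stands upright and still on its rest (centre within 25 mm of the rest's centre), untouched (all of step 2 and all of step 3 and velocity of joint index_knob between -0.05 and 0.05 rad/s); the arm keeps its last pose, push and grip.
It fails at once if knob run on past the third click (over 1.25 rad) (value of joint index_knob above 1.25 rad).
It fails at once if scanner tipped over (tilted over 0.6 rad) (angle between scanner's own z axis and vertical above 0.6 rad).
It fails at once if another thing on the desk shifted by over 30 mm or knocked over (distance of any of tea_mug, ink_bottle, brush_pot, jade_rest, paperweight, inkstone, seal_box from where it was at the start of the episode above 0.03 m or angle between any of tea_mug, ink_bottle, brush_pot's own z axis and vertical above 0.5 rad).
It also fails if it takes over 58 s, if anything falls off the work surface, if the arm or the gripper's body presses on something with over 40 N, if the wrist force passes 120 N, or if a joint passes its speed limit or range.

## Working session

There is one attempt and no reset: what is moved stays moved. The work goes in short steps, Python scripts to look and compute and a tool call to move; the robot and the scene stay as the last step left them, time stands still between calls to the robot, and variables do not carry over. Pictures are saved under pics/ and viewed, and the job is handed in when it is done.

Besides the shell and the picture viewer there is one more tool, called after "Request:" by a JSON object that holds its "name" and its "arguments". arm_command: Moves the arm, as the interface text tells. Its arguments: {"type":"object","properties":{"commands":{"type":"array"},"gripper":{"type":"number"},"squeeze":{"type":"number"}},"required":["commands"]}

```bash
ls; mkdir -p pics
python3 - <<'E'
from bench import robot
import cv2,numpy as np
print(robot.state())
for n in ("scene","side","wrist"):
    c=robot.get_calibration(n); print(n,c)
    p,d=robot.read_camera(n); cv2.imwrite(f"pics/{n}0.png",p[:,:,::-1]); np.savez(f"{n}0.npz",p=p,d=d,**{k:np.array(v) for k,v in c.items()})
E
```

```text
pics
{'t': 0.0, 'joint_positions': array([ 1.04560100e+00,  1.31105094e-01,  1.48925644e+00, -9.62178322e-06,
        1.52298451e+00, -8.54148287e-02]), 'joint_velocities': array([ 0.00101594,  0.00111541, -0.00145038,  0.00072506, -0.00031766,
        0.00059777]), 'joint_efforts': array([-4.47526509e-04, -5.59806633e+01, -4.91783917e+01,  7.70458952e-02,
        3.45498975e-02, -1.87943865e-04]), 'tcp_pos': array([0.25515847, 0.54243293, 0.21763347]), 'tool_rot': array([ 0.69067267, -0.15441879,  0.15405259, -0.68948814]), 'force': array([-0.14020968,  0.41041236, -0.31552337]), 'wrist_torque': array([ 0.04764665, -0.0050216 , -0.02040244]), 'width': 0.09289621889561246}
scene {'intrinsics': array([[503.72352546,   0.        , 320.05928854],
       [  0.        , 503.72352546, 194.98951197],
       [  0.        ,   0.        ,   1.        ]]), 'dist_coeffs': array([-0.054301,  0.      ,  0.      ,  0.      ,  0.      ]), 'position': array([1.61029674, 0.45261519, 0.99871065]), 'attitude': array([ 0.51153612,  0.73923775, -0.36411949, -0.24346528])}
side {'intrinsics': array([[502.09104411,   0.        , 320.82680603],
       [  0.        , 502.09104411, 208.86681419],
       [  0.        ,   0.        ,   1.        ]]), 'dist_coeffs': array([-0.08784764,  0.        ,  0.        ,  0.        ,  0.        ]), 'position': array([ 0.07802343, -1.07506174,  0.91037231]), 'attitude': array([ 0.86754727, -0.17724223,  0.08394715, -0.45705557])}
wrist {'intrinsics': array([[296.05156282,   0.        , 320.94506105],
       [  0.        , 296.05156282, 197.95331534],
       [  0.        ,   0.        ,   1.        ]]), 'dist_coeffs': array([-0.0256987,  0.       ,  0.       ,  0.       ,  0.       ]), 'position': array([0.19040085, 0.57324615, 0.38362087]), 'attitude': array([0.83748364, 0.53137037, 0.0677694 , 0.10804627])}
```

View pics/scene0.png

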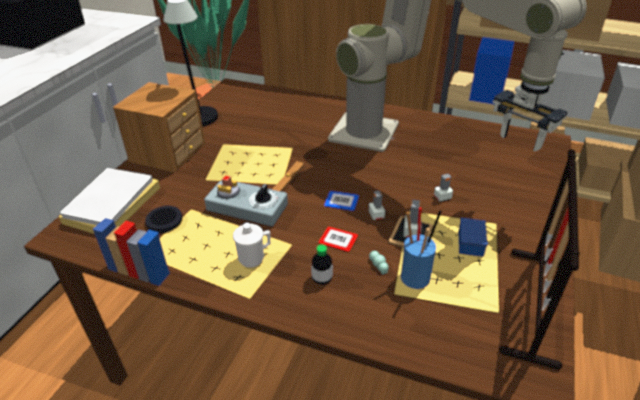

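View pics/side0.png

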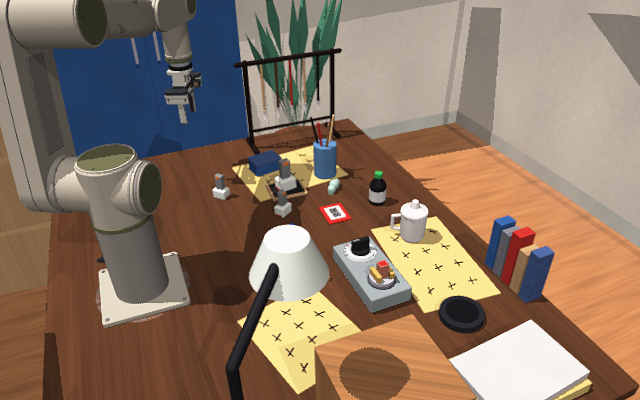

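View pics/wrist0.png

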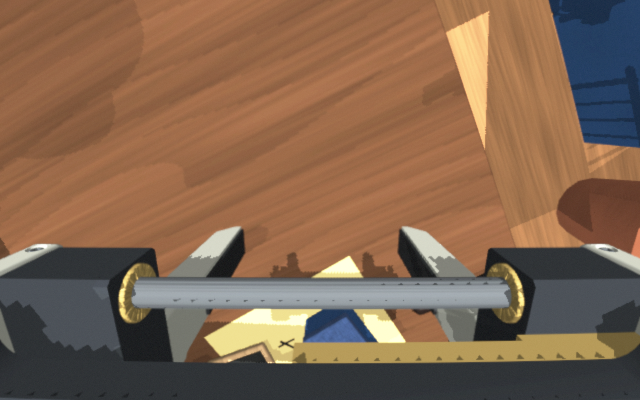

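Scanner look-alikes: scene (377,205), (445,187), (413,215, on the black-topped rest behind the pot); in the side view these are (283,205), (220,187) and (286,175). The one on the rest looks the largest, so I'll measure all three and check a crop.

```bash
cat > h.py <<'E'
import numpy as np,cv2
from scipy.spatial.transform import Rotation as R
def load(n):
    z=np.load(n); return z['p'],z['d'],{k:z[k] for k in('intrinsics','dist_coeffs','position','attitude')}
def pts(mask,d,c):
    v,u=np.nonzero(mask&(d>0)); 
    n=cv2.undistortPoints(np.stack([u,v],1).astype(float)[:,None],c['intrinsics'],c['dist_coeffs'])[:,0]
    z=d[v,u]; P=np.c_[n*z[:,None],z]
    return P@R.from_quat(c['attitude']).as_matrix().T+c['position'],np.stack([u,v],1)
def proj(P,c):
    M=R.from_quat(c['attitude']).as_matrix()
    q=(np.atleast_2d(P)-c['position'])@M
    return cv2.projectPoints(q,np.zeros(3),np.zeros(3),c['intrinsics'],c['dist_coeffs'])[0][:,0]
def ray(u,v,c,z):
    n=cv2.undistortPoints(np.array([[[u,v]]],float),c['intrinsics'],c['dist_coeffs'])[0,0]
    r=R.from_quat(c['attitude']).as_matrix()@np.r_[n,1]; p=c['position']; return p+r*(z-p[2])/r[2]
E
python3 - <<'E'
from bench import robot
from h import *
p,d,c=load("side0.npz"); robot_c={}
for cam in("side","scene"):
    p,d,c=load(cam+"0.npz")
    for l in["scanner","scanner_rest","job_card","spare_card","index_stand","index_knob","tea_mug","ink_bottle","brush_pot","jade_rest","paperweight","inkstone","seal_box"]:
        for m in robot.masks_of(cam,l):
            if m['confidence']<.3: continue
            P,_=pts(m['pixels'],d,c)
            if len(P)<5: continue
            print(cam,l,round(m['confidence'],2),m['rect'],len(P),np.percentile(P,[3,50,97],axis=0).round(3).tolist())
    np.set_printoptions(suppress=True)
p,d,c=load("side0.npz"); cv2.imwrite("pics/crop1.png",cv2.resize(p[140:330,200:440,::-1],None,fx=3.2,fy=3.2,interpolation=cv2.INTER_CUBIC)[:600,:768])
E
```

```text
side scanner 0.68 [274.0, 189.4, 16.2, 25.6] 307 [[0.428, 0.154, 0.005], [0.448, 0.171, 0.032], [0.474, 0.187, 0.084]]
side scanner 0.67 [274.4, 156.8, 21.8, 29.2] 440 [[0.476, 0.274, 0.02], [0.502, 0.289, 0.054], [0.533, 0.311, 0.119]]
side scanner 0.53 [215.4, 176.9, 15.4, 24.2] 287 [[0.274, 0.327, 0.004], [0.296, 0.345, 0.031], [0.32, 0.362, 0.081]]
side scanner_rest 0.8 [265.1, 175.6, 39.0, 25.9] 360 [[0.447, 0.247, 0.002], [0.517, 0.278, 0.011], [0.562, 0.34, 0.019]]
side job_card 0.61 [333.2, 237.7, 76.9, 76.6] 3483 [[0.504, -0.323, 0.012], [0.546, -0.257, 0.05], [0.614, -0.113, 0.095]]
side job_card 0.56 [319.4, 202.8, 29.2, 24.1] 485 [[0.562, 0.06, -0.001], [0.6, 0.101, 0.006], [0.639, 0.156, 0.011]]
side index_stand 0.64 [330.1, 237.6, 78.2, 76.6] 3631 [[0.504, -0.323, 0.002], [0.545, -0.254, 0.05], [0.616, -0.108, 0.094]]
side index_knob 0.88 [350.3, 237.7, 19.9, 17.9] 301 [[0.537, -0.171, 0.059], [0.56, -0.153, 0.074], [0.584, -0.142, 0.095]]
side ink_bottle 0.88 [365.0, 170.5, 18.2, 35.7] 470 [[0.727, 0.087, 0.005], [0.744, 0.099, 0.056], [0.77, 0.121, 0.109]]
side brush_
[... 1974 characters left out ...]
0.7, 22.9] 231 [[0.642, 0.219, 0.002], [0.671, 0.247, 0.025], [0.687, 0.27, 0.035]]
scene jade_rest 0.39 [206.1, 177.2, 81.7, 48.1] 2552 [[0.515, -0.309, 0.014], [0.59, -0.192, 0.052], [0.623, -0.091, 0.096]]
scene paperweight 0.58 [273.4, 162.2, 29.1, 29.7] 319 [[0.298, -0.166, 0.002], [0.387, -0.143, 0.016], [0.462, -0.129, 0.022]]
scene paperweight 0.51 [369.5, 250.6, 18.3, 24.1] 235 [[0.639, 0.216, 0.005], [0.668, 0.246, 0.026], [0.687, 0.27, 0.035]]
scene inkstone 0.8 [145.5, 203.6, 35.5, 28.0] 813 [[0.664, -0.461, 0.004], [0.717, -0.405, 0.022], [0.761, -0.362, 0.027]]
scene seal_box 0.96 [459.5, 217.9, 27.8, 40.2] 1003 [[0.44, 0.431, 0.005], [0.51, 0.469, 0.049], [0.54, 0.505, 0.055]]
```

View pics/crop1.png

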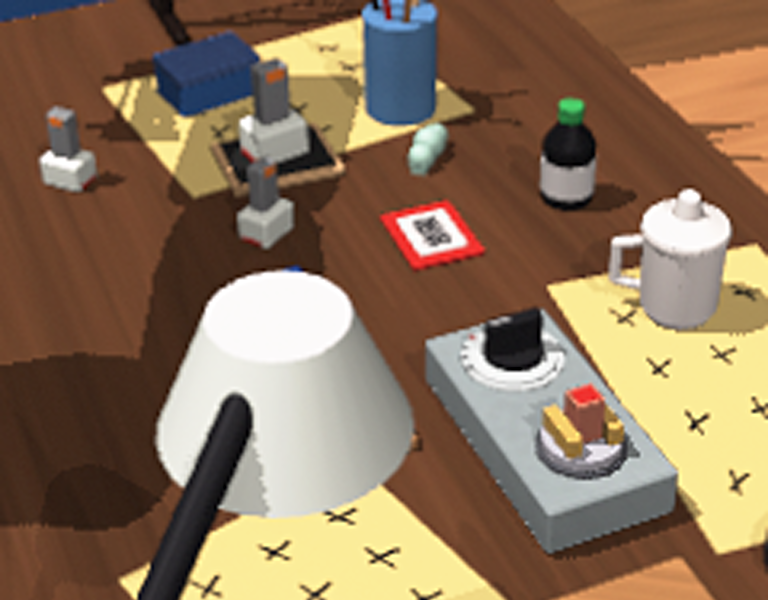

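Three candidates, and the one on the black-topped rest (crop ~(275,110)) is clearly the largest: its top is at 0.119 m against 0.084 m for the others. Next I'll work out the poses and the camera geometry.

Run:
```python
from bench import robot
from h import *
np.set_printoptions(suppress=True,precision=3)
s=robot.state();print(R.from_quat(s['tool_rot']).as_matrix())
c=robot.get_calibration('wrist');print(R.from_quat(c['attitude']).as_matrix())
def rect(P):
    return cv2.minAreaRect((P[:,:2]*1000).astype(np.float32))
for cam in("side","scene"):
    p,d,c=load(cam+"0.npz")
    P,uv=pts(np.ones(d.shape,bool),d,c); rgb=p[uv[:,1],uv[:,0]].astype(int)
    box=lambda a:(P[:,0]>a[0])&(P[:,0]<a[1])&(P[:,1]>a[2])&(P[:,1]<a[3])
    # scanner
    b=box((.42,.60,.21,.36))
    for lo,hi in((.005,.022),(.022,.058),(.06,.125),(.112,.125)):
        m=b&(P[:,2]>lo)&(P[:,2]<hi); 
        print(cam,lo,hi,m.sum(),rect(P[m]))
    red=(rgb[:,0]>150)&(rgb[:,1]<70)&(rgb[:,2]<70)&box((.5,.7,.0,.2))&(P[:,2]<.03); print('card',red.sum(),rect(P[red]))
    st=box((.48,.66,-.36,-.06))&(P[:,2]>.042)&(P[:,2]<.053); print('stand',rect(P[st]))
    bar=box((.52,.61,-.19,-.1))&(P[:,2]>.086)&(P[:,2]<.1);print('bar',rect(P[bar]),P[bar].mean(0))
    big=(P[:,2]>.12)&(P[:,2]<.23)&box((.6,.8,.25,.45)); print('pot',np.percentile(P[big],[1,50,99],axis=0))
```

```text
[[ 0.905 -0.     0.426]
 [-0.426 -0.     0.905]
 [-0.    -1.    -0.   ]]
[[ 0.426  0.875  0.229]
 [ 0.905 -0.412 -0.108]
 [ 0.     0.253 -0.967]]
side 0.005 0.022 365 ((512.1876831054688, 291.760986328125), (133.47557067871094, 166.87242126464844), 89.08436584472656)
side 0.022 0.058 232 ((503.8689880371094, 299.1698913574219), (61.23386764526367, 57.72101974487305), 6.666252613067627)
side 0.06 0.125 207 ((503.75970458984375, 298.92572021484375), (31.443134307861328, 36.425479888916016), 89.46055603027344)
side 0.112 0.125 52 ((502.1932067871094, 299.1776123046875), (33.265525817871094, 26.63315773010254), 22.80767822265625)
card 196 ((601.3668823242188, 106.67024230957031), (100.13829803466797, 79.89578247070312), 86.01176452636719)
stand ((561.3594970703125, -208.9378662109375), (117.74370574951172, 233.4005584716797), 0.4882567524909973)
bar ((561.0484619140625, -149.17385864257812), (17.147876739501953, 49.64516067504883), 89.17471313476562) [ 0.559 -0.15   0.092]
pot [[0.631 0.301 0.12 ]
 [0.661 0.346 0.153]
 [0.707 0.381 0.211]]
scene 0.005 0.022 480 ((507.2550354003906, 280.5
[... 165 characters left out ...]
84271240234), 10.322979927062988)
scene 0.06 0.125 194 ((508.47125244140625, 299.18487548828125), (37.43842697143555, 23.794132232666016), 12.650984764099121)
scene 0.112 0.125 79 ((508.0537414550781, 299.9295349121094), (36.94519805908203, 22.16714859008789), 12.603005409240723)
card 255 ((598.2203979492188, 104.99950408935547), (101.02616119384766, 88.36569213867188), 86.06871795654297)
stand ((564.0120849609375, -205.02435302734375), (123.40365600585938, 234.18124389648438), 0.3265085518360138)
bar ((563.41650390625, -144.55850219726562), (54.551177978515625, 15.700920104980469), 0.7351064085960388) [ 0.567 -0.143  0.094]
pot [[0.635 0.306 0.12 ]
 [0.669 0.346 0.13 ]
 [0.712 0.384 0.214]]
```

Request:
{"name": "arm_command", "arguments": {"commands": [[[0.01,-0.01,0.03],0.08],[[0.03,-0.03,0.02],0.08],[[0.03,-0.03,0.01],0.08],[[0.03,-0.03,0.0],0.08],[[0.03,-0.03,0.0],0.08],[[0.03,-0.03,0.0],0.08],[[0.03,-0.03,0.0],0.08],[[0.03,-0.03,0.0],0.07],[[0.03,-0.023,0.0],0],[[0,0,0],0],[[0,0,0],0]], "gripper": 0}}

```text
t: 2.55
tcp_pos: [0.5057, 0.2994, 0.2784]
tool_rot: [-0.704, -0.066, 0.067, 0.704]
force: [0.0, 0.4, 0.3]
width: 0.093
```

Run:
```python
from bench import robot
from h import *
np.set_printoptions(suppress=True,precision=4)
s=robot.state();print(s['t'],s['tcp_pos'],R.from_quat(s['tool_rot']).as_matrix(),s['force'],s['joint_positions'])
n='wrist';c=robot.get_calibration(n)
p,d=robot.read_camera(n); cv2.imwrite(f"pics/{n}1.png",p[:,:,::-1]); np.savez(f"{n}1.npz",p=p,d=d,**{k:np.array(v) for k,v in c.items()})
P,uv=pts(np.ones(d.shape,bool),d,c)
b=(P[:,0]>.44)&(P[:,0]<.58)&(P[:,1]>.23)&(P[:,1]<.37)
for lo,hi in((.045,.058),(.110,.125)):
    m=b&(P[:,2]>lo)&(P[:,2]<hi); print(lo,m.sum(),cv2.minAreaRect((P[m][:,:2]*1000).astype(np.float32)),P[m].mean(0))
```

```text
2.55 [0.5057 0.2994 0.2784] [[ 0.9824 -0.0006 -0.187 ]
 [ 0.187   0.0001  0.9824]
 [-0.0006 -1.      0.0002]] [0.0365 0.4034 0.3085] [ 0.4471  0.0804  1.4337  0.0004  1.628  -1.3118]
0.045 805 ((503.84552001953125, 301.5711364746094), (58.61620330810547, 45.73466873168945), 9.983925819396973) [0.4969 0.2994 0.0508]
0.11 611 ((504.7006530761719, 301.7335205078125), (34.19923400878906, 22.9860782623291), 10.445060729980469) [0.5038 0.3014 0.117 ]
```

View pics/wrist1.png

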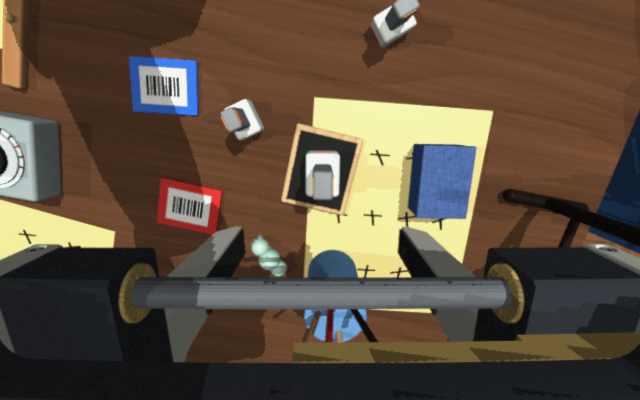

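The wrist view shows the scanner on its rest (322,175), the red card (190,205), the blue card (165,87), and a decoy (242,118). The measured scanner sizes fit (34x23 grip, 59x46 head).

Run:
```python
from h import *
np.set_printoptions(suppress=True,precision=4)
p,d,c=load('wrist1.npz')
P,uv=pts(np.ones(d.shape,bool),d,c); rgb=p[uv[:,1],uv[:,0]].astype(int)
box=lambda a:(P[:,0]>a[0])&(P[:,0]<a[1])&(P[:,1]>a[2])&(P[:,1]<a[3])
m=box((.42,.6,.2,.4))&(P[:,2]>.008)&(P[:,2]<.018); 
im=np.zeros(d.shape,np.uint8); im[uv[m,1],uv[m,0]]=255
n,l,st,ce=cv2.connectedComponentsWithStats(im); k=1+np.argmax(st[1:,4]); mm=l==k
Q,_=pts(mm,d,c); print('rest',cv2.minAreaRect((Q[:,:2]*1000).astype(np.float32)),len(Q),np.median(Q[:,2]))
red=(rgb[:,0]>150)&(rgb[:,1]<60)&(rgb[:,2]<60)&box((.5,.7,.0,.2))&(P[:,2]<.03)
print('card',red.sum(),cv2.minAreaRect((P[red][:,:2]*1000).astype(np.float32)),np.median(P[red],0))
```

```text
rest ((506.17620849609375, 299.7960205078125), (99.16715240478516, 117.85749816894531), 87.58909606933594) 3539 0.011144636268229924
card 838 ((599.0824584960938, 109.86064910888672), (92.63776397705078, 72.49505615234375), 88.43163299560547) [0.5871 0.1056 0.0054]
```

Request:
{"name": "arm_command", "arguments": {"commands": [[[-0.002,0.002,-0.04],-0.01],[[0,0,-0.04],0],[[0,0,-0.04],0],[[0,0,-0.035],0],[[0,0,-0.025],0],[[0,0,-0.02],0],[[0,0,0],0],[[0,0,0],0]]}}

```text
t: 3.4
tcp_pos: [0.5027, 0.3029, 0.0791]
tool_rot: [-0.704, -0.064, 0.064, 0.704]
force: [0.5, 0.6, -0.9]
width: 0.0934
```

Request:
{"name": "arm_command", "arguments": {"commands": [[[0,0,0],0],[[0,0,0],0],[[0,0,0],0],[[0,0,0],0],[[0,0,0],0],[[0,0,0],0],[[0,0,0],0],[[0,0,0],0],[[0,0,0],0],[[0,0,0],0]], "gripper": 255, "squeeze": 20}}

```text
t: 4.4
tcp_pos: [0.5033, 0.3018, 0.0784]
tool_rot: [0.704, 0.063, -0.064, -0.704]
force: [0.4, -0.0, 0.6]
width: 0.0237
```

Run:
```python
from bench import robot
from h import *
np.set_printoptions(suppress=True,precision=4)
s=robot.state();print(s['t'],s['tcp_pos'],s['width'],s['force'],s['wrist_torque'])
p,d=robot.read_camera('side'); cv2.imwrite("pics/g1.png",cv2.resize(p[100:260,180:420,::-1],None,fx=3,fy=3))
```

```text
4.4 [0.5033 0.3018 0.0784] 0.02374758901382606 [ 0.3564 -0.0286  0.5984] [ 0.057  -0.0549 -0.0283]
```

View pics/g1.png

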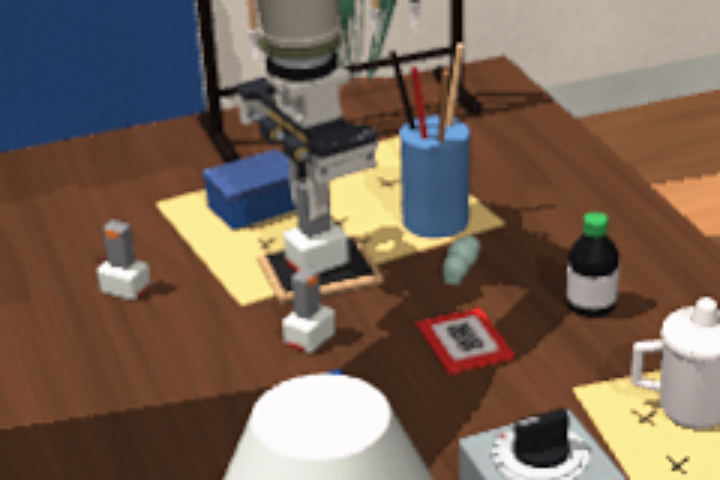

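Request:
{"name": "arm_command", "arguments": {"commands": [[[0,0,0.01],0],[[0,0,0.025],0],[[0,0,0.03],0],[[0,0,0.02],0],[[0,-0.02,0.007],0],[[0.005,-0.03,0],0],[[0.02,-0.035,0],0],[[0.025,-0.035,0],0],[[0.025,-0.035,0],0],[[0.015,-0.025,0],0],[[0.005,-0.013,0],0],[[0,0,0],0]]}}

```text
t: 5.65
tcp_pos: [0.5987, 0.1074, 0.1708]
tool_rot: [0.704, 0.063, -0.063, -0.704]
force: [-0.9, -0.1, -2.0]
width: 0.0237
```

Run:
```python
from bench import robot
from h import *
np.set_printoptions(suppress=True,precision=4)
s=robot.state();print(s['t'],s['tcp_pos'],s['width'],s['force'],s['wrist_torque'])
for cam in("scene","side"):
    c=robot.get_calibration(cam); p,d=robot.read_camera(cam); cv2.imwrite(f"pics/h_{cam}.png",cv2.resize(p[130:300,230:450,::-1],None,fx=3,fy=3))
    P,uv=pts(np.ones(d.shape,bool),d,c); rgb=p[uv[:,1],uv[:,0]].astype(int)
    b=(P[:,0]>.54)&(P[:,0]<.66)&(P[:,1]>.05)&(P[:,1]<.17)
    m=b&(P[:,2]>.09)&(P[:,2]<.148); print(cam,m.sum(),P[m].min(0),P[m].max(0),cv2.minAreaRect((P[m][:,:2]*1000).astype(np.float32)))
```

```text
5.65 [0.5987 0.1074 0.1708] 0.02366850492449276 [-0.8618 -0.0872 -2.0431] [ 0.1047  0.0613 -0.0112]
scene 320 [0.571  0.0812 0.106 ] [0.6363 0.1354 0.1479] ((604.1278686523438, 109.01607513427734), (60.36570739746094, 46.319480895996094), 10.539565086364746)
side 333 [0.5649 0.0764 0.1024] [0.6304 0.1275 0.1479] ((595.9312133789062, 98.11479187011719), (47.413841247558594, 68.67833709716797), 79.13896942138672)
```

View pics/h_scene.png

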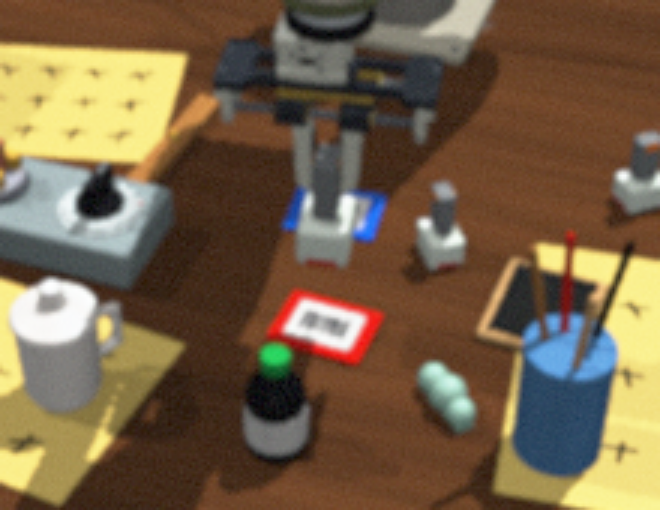

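View pics/h_side.png

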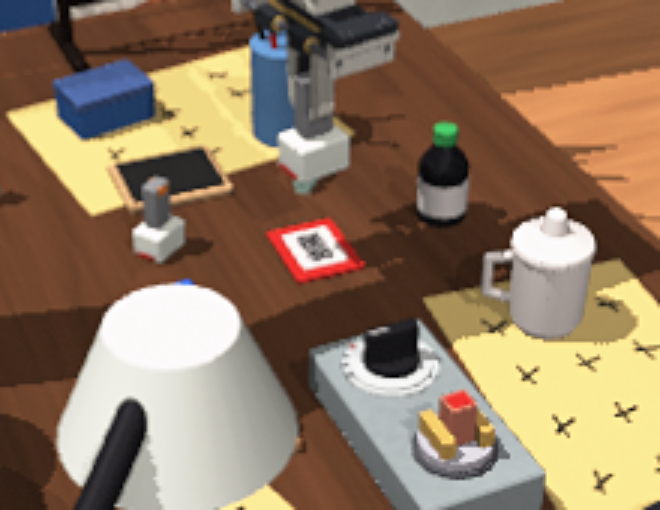

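Both views show the scanner upright about 10 cm above the red card. It is within ~6 mm of the barcode centre, so I'll hold here.

Request:
{"name": "arm_command", "arguments": {"commands": [[[0,0,0],0],[[0,0,0],0],[[0,0,0],0],[[0,0,0],0],[[0,0,0],0],[[0,0,0],0],[[0,0,0],0],[[0,0,0],0],[[0,0,0],0],[[0,0,0],0],[[0,0,0],0],[[0,0,0],0]]}}

```text
t: 6.95
tcp_pos: [0.5984, 0.1089, 0.1706]
tool_rot: [-0.704, -0.064, 0.064, 0.704]
force: [-0.6, 0.5, -2.4]
width: 0.0239
```

Request:
{"name": "arm_command", "arguments": {"commands": [[[0,0,0],0],[[-0.005,0.01,0],0],[[-0.02,0.03,0],0],[[-0.025,0.035,0],0],[[-0.025,0.035,0],0],[[-0.015,0.035,0],0],[[-0.004,0.03,0],0],[[0,0.018,0],0],[[0,0,-0.03],0],[[0,0,-0.025],0],[[0,0,-0.015],0],[[0,0,0],0]]}}

```text
t: 8.15
tcp_pos: [0.5027, 0.3008, 0.0977]
tool_rot: [0.705, 0.062, -0.065, -0.704]
force: [-0.1, 0.3, -2.2]
width: 0.0239
```

Run:
```python
from bench import robot
from h import *
np.set_printoptions(suppress=True,precision=4)
s=robot.state();print(s['t'],s['tcp_pos'],s['width'],s['force'],s['wrist_torque'])
```

```text
8.15 [0.5027 0.3008 0.0977] 0.023928002761993267 [-0.1111  0.2546 -2.1785] [0.0413 0.0195 0.049 ]
```

Request:
{"name": "arm_command", "arguments": {"commands": [[[0,0,-0.01],0],[[0,0,-0.005],0],[[0,0,-0.003],0],[[0,0,-0.002],0],[[0,0,-0.001],0],[[0,0,0],0],[[0,0,0],0]]}}

```text
t: 8.85
tcp_pos: [0.5046, 0.302, 0.08]
tool_rot: [-0.704, -0.064, 0.063, 0.704]
force: [0.5, 0.4, -2.1]
width: 0.0237
```

Request:
{"name": "arm_command", "arguments": {"commands": [[[0,0,-0.001],0],[[0,0,0],0],[[0,0,-0.001],0],[[0,0,0],0]]}}

```text
t: 9.25
tcp_pos: [0.5047, 0.302, 0.0784]
tool_rot: [-0.704, -0.064, 0.063, 0.704]
force: [-1.7, -0.8, 4.4]
width: 0.0234
```

Contact: the force reversed from -2 N to +4.4 N. Opening now.

Request:
{"name": "arm_command", "arguments": {"commands": [[[0,0,0],0],[[0,0,0],0],[[0,0,0],0],[[0,0,0],0],[[0,0,0],0],[[0,0,0],0],[[0,0,0],0],[[0,0,0],0]], "gripper": 0}}

```text
t: 10.05
tcp_pos: [0.5044, 0.3019, 0.0776]
tool_rot: [-0.704, -0.064, 0.064, 0.704]
force: [0.5, -0.2, 0.3]
width: 0.0834
```

Request:
{"name": "arm_command", "arguments": {"commands": [[[0,0,0],0],[[0,0,0.02],0],[[0,0,0.04],0],[[0,0,0.045],0],[[0,0,0.045],0],[[0,0,0.04],0],[[0,0,0.01],0],[[0,0,0],0],[[0,0,0],0]]}}

```text
t: 10.95
tcp_pos: [0.504, 0.3017, 0.2761]
tool_rot: [0.704, 0.063, -0.064, -0.704]
force: [-0.4, -0.7, -1.4]
width: 0.0929
```

Run:
```python
from bench import robot
from h import *
np.set_printoptions(suppress=True,precision=4)
s=robot.state();print(s['t'],s['tcp_pos'],s['width'],s['joint_positions'])
n='wrist';c=robot.get_calibration(n)
p,d=robot.read_camera(n); cv2.imwrite(f"pics/{n}2.png",p[:,:,::-1])
P,uv=pts(np.ones(d.shape,bool),d,c)
b=(P[:,0]>.44)&(P[:,0]<.58)&(P[:,1]>.23)&(P[:,1]<.37)
for lo,hi in((.045,.058),(.110,.125)):
    m=b&(P[:,2]>lo)&(P[:,2]<hi); print(lo,m.sum(),cv2.minAreaRect((P[m][:,:2]*1000).astype(np.float32)),P[m].mean(0))
```

```text
10.95 [0.504  0.3017 0.2761] 0.09292210114304741 [ 0.4521  0.0813  1.437  -0.      1.6251 -1.2989]
0.045 784 ((505.9423522949219, 302.6247253417969), (59.41022872924805, 45.33171844482422), 10.203389167785645) [0.4976 0.301  0.0508]
0.11 616 ((505.35540771484375, 302.6531982421875), (33.19773864746094, 24.049121856689453), 9.695443153381348) [0.5047 0.3025 0.1171]
```

View pics/wrist2.png

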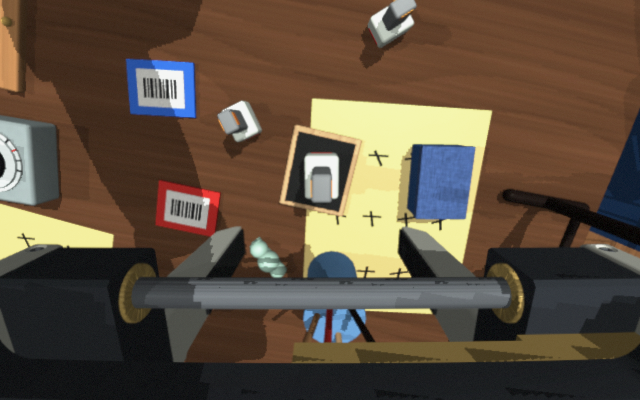

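Scanner is standing at (0.505,0.302) against the rest's (0.506,0.300), upright and released. Moving on to above the knob.

Request:
{"name": "arm_command", "arguments": {"commands": [[[0.003,-0.02,0],0],[[0.006,-0.04,0],-0.02],[[0.006,-0.045,0],-0.02],[[0.006,-0.045,0],-0.02],[[0.006,-0.045,0],-0.02],[[0.006,-0.045,0],-0.02],[[0.006,-0.045,0],-0.02],[[0.006,-0.045,0],-0.02],[[0.006,-0.045,0],-0.02],[[0.006,-0.045,0],-0.02],[[0.002,-0.03,0],0],[[0,0,0],0]]}}

```text
t: 12.2
tcp_pos: [0.5621, -0.1516, 0.2744]
tool_rot: [-0.707, 0.003, 0.0, 0.707]
force: [0.7, 1.1, -0.7]
width: 0.0929
```

Request:
{"name": "arm_command", "arguments": {"commands": [[[0,0,0],0],[[0,0,0],0]]}}

```text
t: 12.4
tcp_pos: [0.563, -0.1469, 0.2764]
tool_rot: [-0.707, 0.0, 0.001, 0.708]
force: [-0.0, -0.0, 1.0]
width: 0.0928
```

Run:
```python
from bench import robot
from h import *
np.set_printoptions(suppress=True,precision=4)
s=robot.state();print(s['t'],s['tcp_pos'],s['width'],s['joint_positions'],R.from_quat(s['tool_rot']).as_matrix())
n='wrist';c=robot.get_calibration(n)
p,d=robot.read_camera(n); cv2.imwrite(f"pics/{n}3.png",p[:,:,::-1]);np.savez(f"{n}3.npz",p=p,d=d,**{k:np.array(v) for k,v in c.items()})
P,uv=pts(np.ones(d.shape,bool),d,c)
b=(P[:,0]>.47)&(P[:,0]<.65)&(P[:,1]>-.22)&(P[:,1]<-.07)
for lo,hi in((.052,.06),(.06,.067),(.088,.1)):
    m=b&(P[:,2]>lo)&(P[:,2]<hi); print(lo,m.sum(),cv2.minAreaRect((P[m][:,:2]*1000).astype(np.float32)),P[m].mean(0))
b=(P[:,0]>.47)&(P[:,0]<.65)&(P[:,1]>-.36)&(P[:,1]<-.05)&(P[:,2]>.044)&(P[:,2]<.056)
print(cv2.minAreaRect((P[b][:,:2]*1000).astype(np.float32)))
```

```text
12.4 [ 0.563  -0.1469  0.2764] 0.09282761816792837 [-0.3436  0.0665  1.452   0.0004  1.6253 -1.9154] [[ 1.     -0.0019 -0.001 ]
 [ 0.001   0.0011  1.    ]
 [-0.0019 -1.      0.0011]]
0.052 1660 ((554.3960571289062, -155.31292724609375), (101.98339080810547, 103.70835876464844), 7.834443092346191) [ 0.5577 -0.1454  0.0548]
0.06 789 ((560.9030151367188, -145.6811981201172), (49.27510452270508, 50.18756103515625), 5.050398349761963) [ 0.5608 -0.1458  0.0635]
0.088 440 ((561.5865478515625, -146.2312774658203), (48.1127815246582, 13.175810813903809), 0.23536317050457) [ 0.5608 -0.1458  0.0933]
((562.9141845703125, -205.01431274414062), (113.84487915039062, 228.6020050048828), 0.34697651863098145)
```

View pics/wrist3.png

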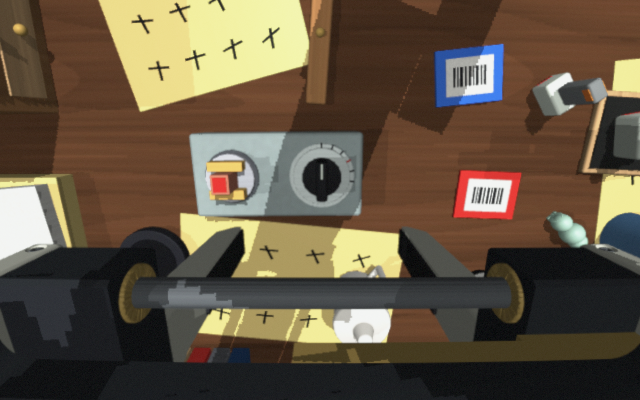

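The bar is centred at (0.561,-0.146), at angle 0, with the white mark to -x; sizes fit (48x13, z 0.093). Descending onto it.

Request:
{"name": "arm_command", "arguments": {"commands": [[[-0.002,0.001,-0.03],0],[[0,0,-0.045],0],[[0,0,-0.045],0],[[0,0,-0.035],0],[[0,0,-0.025],0],[[0,0,-0.015],0],[[0,0,-0.008],0],[[0,0,-0.002],0],[[0,0,0],0],[[0,0,0],0]]}}

```text
t: 13.45
tcp_pos: [0.5626, -0.1475, 0.0743]
tool_rot: [0.707, 0.001, 0.001, -0.707]
force: [0.2, -0.2, 0.8]
width: 0.0931
```

Request:
{"name": "arm_command", "arguments": {"commands": [[[-0.001,0.001,-0.003],0],[[0,0,0],0],[[0,0,0],0],[[0,0,0],0],[[0,0,0],0],[[0,0,0],0],[[0,0,0],0],[[0,0,0],0],[[0,0,0],0],[[0,0,0],0],[[0,0,0],0],[[0,0,0],0]], "gripper": 255, "squeeze": 40}}

```text
t: 14.65
tcp_pos: [0.5604, -0.1461, 0.0696]
tool_rot: [0.707, 0.0, -0.0, -0.707]
force: [0.7, 0.8, 0.1]
width: 0.0136
```

Run:
```python
from bench import robot
s=robot.state();print({k:v.round(3) if hasattr(v,'round') else v for k,v in s.items()})
```

```text
{'t': 14.65, 'joint_positions': array([-0.344,  0.194,  1.698, -0.   ,  1.25 , -1.915]), 'joint_velocities': array([-0.001,  0.002, -0.001, -0.002,  0.   , -0.001]), 'joint_efforts': array([ 1.1700e-01, -5.5262e+01, -4.5189e+01,  2.9000e-02,  9.2000e-02,
        7.0000e-03]), 'tcp_pos': array([ 0.56 , -0.146,  0.07 ]), 'tool_rot': array([ 0.707,  0.   , -0.   , -0.707]), 'force': array([0.667, 0.782, 0.096]), 'wrist_torque': array([-0.018,  0.052, -0.042]), 'width': 0.01357345181562585}
```

Request:
{"name": "arm_command", "arguments": {"commands": [[[0,0,0],-0.04],[[0,0,0],-0.04],[[0,0,0],-0.04],[[0,0,0],-0.04]]}}

```text
t: 15.05
tcp_pos: [0.5605, -0.1455, 0.0696]
tool_rot: [-0.705, 0.057, -0.057, 0.705]
force: [0.1, 2.9, 0.5]
width: 0.0137
```

```bash
cat > st.py <<'E'
from bench import robot
from h import *
s=robot.state(); M=R.from_quat(s['tool_rot']).as_matrix()
print(round(s['t'],2),s['tcp_pos'].round(4),'yaw',round(float(np.arctan2(M[1,0],M[0,0])),3),'w',round(s['width'],4),'F',s['force'].round(2),'T',s['wrist_torque'].round(3))
E
python3 st.py
```

```text
15.05 [ 0.5605 -0.1455  0.0696] yaw -0.161 w 0.0137 F [0.08 2.86 0.5 ] T [ 0.525 -0.091  0.091]
```

Request:
{"name": "arm_command", "arguments": {"commands": [[[0,0,0],-0.04],[[0,0,0],-0.04],[[0,0,0],-0.04],[[0,0,0],-0.04],[[0,0,0],-0.03]]}}

```text
t: 15.55
tcp_pos: [0.5606, -0.1448, 0.0696]
tool_rot: [-0.696, 0.123, -0.123, 0.697]
force: [1.5, 5.0, 0.4]
width: 0.014
```

```bash
python3 st.py
```

```text
15.55 [ 0.5606 -0.1448  0.0696] yaw -0.351 w 0.014 F [1.48 4.99 0.36] T [ 1.007 -0.201  0.06 ]
```

Request:
{"name": "arm_command", "arguments": {"commands": [[[0,0.001,0],0],[[0,0,0],0],[[0,0,0],0]]}}

```text
t: 15.85
tcp_pos: [0.5606, -0.1448, 0.0696]
tool_rot: [-0.696, 0.123, -0.123, 0.697]
force: [1.9, 3.2, -1.1]
width: 0.0139
```

Run:
```python
import runpy; runpy.run_path('st.py')
from bench import robot; from h import *
n='wrist';c=robot.get_calibration(n)
p,d=robot.read_camera(n); cv2.imwrite(f"pics/{n}4.png",p[:,:,::-1])
n='side';p,d=robot.read_camera(n); cv2.imwrite(f"pics/{n}4.png",cv2.resize(p[220:320,300:440,::-1],None,fx=5,fy=5,interpolation=cv2.INTER_CUBIC))
```

```text
15.85 [ 0.5606 -0.1448  0.0696] yaw -0.349 w 0.0139 F [ 1.87  3.19 -1.09] T [ 0.512 -0.346  0.028]
```

View pics/side4.png

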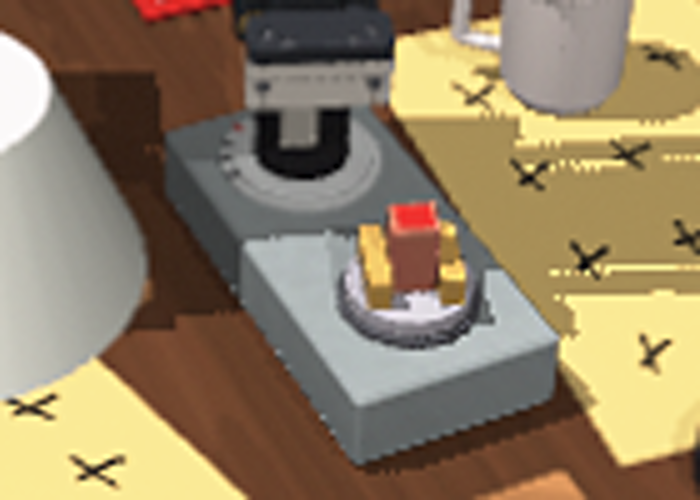

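View pics/wrist4.png

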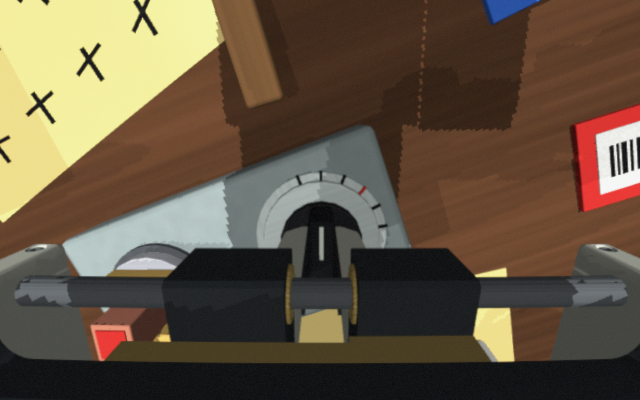

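The white mark (321,240) points at the tick (320,175), one on from home (298,180). The red tick is two further at (362,188). So the knob is at click 1 and follows the grip.

Request:
{"name": "arm_command", "arguments": {"commands": [[[0,0,0],-0.04],[[0,0,0],-0.04],[[0,0,0],-0.04],[[0.0003,0.0003,0],-0.04],[[0,0,0],-0.04],[[0,0,0],-0.04],[[0.0003,0.0003,0],-0.04],[[0,0,0],-0.04],[[0,0,0],-0.03],[[0,0,0],0],[[0,0,0],0]]}}

```text
t: 17.05
tcp_pos: [0.5613, -0.1437, 0.0696]
tool_rot: [-0.664, 0.242, -0.242, 0.665]
force: [3.5, 5.8, -1.1]
width: 0.0136
```

```bash
python3 st.py
```

```text
17.05 [ 0.5613 -0.1437  0.0696] yaw -0.699 w 0.0136 F [ 3.46  5.76 -1.06] T [ 0.999 -0.609  0.013]
```

Request:
{"name": "arm_command", "arguments": {"commands": [[[0,0,0],-0.04],[[0,0,0],-0.04],[[0,0,0],-0.04],[[0.0003,0.0003,0],-0.04],[[0,0,0],-0.03]]}}

```text
t: 17.55
tcp_pos: [0.5619, -0.1432, 0.0697]
tool_rot: [-0.637, 0.305, -0.305, 0.639]
force: [3.8, 7.0, -2.1]
width: 0.0139
```

```bash
python3 st.py
```

```text
17.55 [ 0.5619 -0.1432  0.0697] yaw -0.891 w 0.0139 F [ 3.81  6.97 -2.14] T [ 1.186 -0.795 -0.023]
```

The torque changed sign past the hump at 0.873 rad, so the knob is falling into click 3. I'll finish the last 0.155 rad slowly.

Request:
{"name": "arm_command", "arguments": {"commands": [[[0.0003,0.0005,0],-0.04],[[0,0,0],-0.04],[[0,0,0],-0.04],[[0,0,0],-0.035],[[0,0,0],0],[[0,0,0],0],[[0,0,0],0],[[0,0,0],0],[[0,0,0],0]]}}

```text
t: 18.45
tcp_pos: [0.5624, -0.1428, 0.0696]
tool_rot: [-0.612, 0.352, -0.353, 0.614]
force: [5.8, 6.4, -2.2]
width: 0.0137
```

Run:
```python
import runpy; runpy.run_path('st.py')
from bench import robot; from h import *
for n in('wrist','scene','side'):
    p,d=robot.read_camera(n); cv2.imwrite(f"pics/{n}5.png",p[:,:,::-1] if n!='side' else cv2.resize(p[140:320,200:440,::-1],None,fx=3.2,fy=3.2,interpolation=cv2.INTER_CUBIC))
    if n!='wrist':
        c=robot.get_calibration(n);P,_=pts(np.ones(d.shape,bool),d,c); b=(P[:,0]>.44)&(P[:,0]<.58)&(P[:,1]>.23)&(P[:,1]<.37)&(P[:,2]>.11)&(P[:,2]<.125)
        print(n,cv2.minAreaRect((P[b][:,:2]*1000).astype(np.float32)))
```

```text
18.45 [ 0.5624 -0.1428  0.0696] yaw -1.044 w 0.0137 F [ 5.79  6.39 -2.16] T [ 1.033 -0.909  0.027]
scene ((509.9527282714844, 300.32562255859375), (37.531471252441406, 22.317262649536133), 12.644721031188965)
side ((504.08538818359375, 301.2708435058594), (32.88249206542969, 28.881866455078125), 10.192846298217773)
```

View pics/wrist5.png

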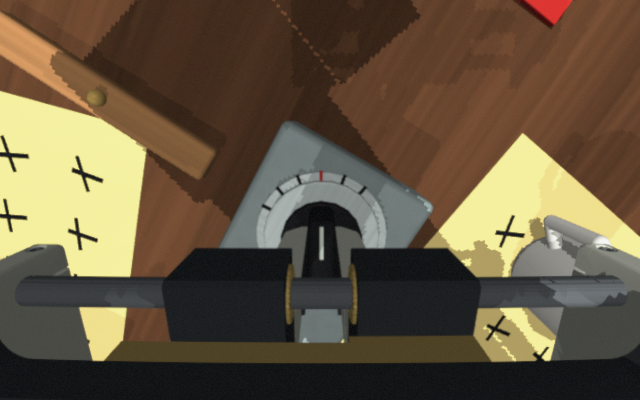

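View pics/side5.png

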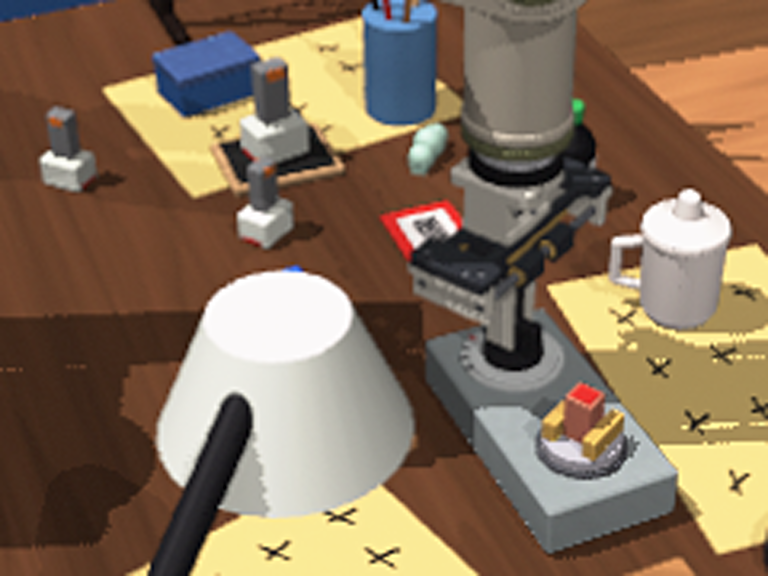

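The white mark (321,243) points straight at the red tick (321,176), and the jaws and seal have turned with the knob. The scanner stands on its rest, crop (275,110), and nothing else has moved. I'll wait a little longer in the grip, then hand in.

Request:
{"name": "arm_command", "arguments": {"commands": [[[0,0,0],0],[[0,0,0],0],[[0,0,0],0],[[0,0,0],0]]}}

```text
t: 19.0
tcp_pos: [0.5624, -0.1428, 0.0697]
tool_rot: [-0.612, 0.352, -0.353, 0.614]
force: [4.7, 6.1, -2.4]
width: 0.0139
```

```bash
python3 st.py; python3 -c "
from bench import robot; print(robot.hand_in())"
```

```text
19.0 [ 0.5624 -0.1428  0.0697] yaw -1.044 w 0.0139 F [ 4.67  6.09 -2.37] T [ 1.034 -0.963 -0.018]
the job is handed in; nothing more can be done
None
```

The job is done and handed in at about 19 s; `hand_in()` gives no verdict, so the results below are my own checks.

- **Scanner:** I took the largest of the three look-alikes, the one on the rest. I held it still and upright about 10 cm over the red card's barcode for about 1.3 s, within roughly 6 mm of its centre. I then stood it back on its rest about 3 mm from the rest's centre (wrist camera) and let go.
- **Knob:** I turned it clockwise over the clicks to the third and left it gripped at 40 N. The last reading was a tool yaw of -1.044 rad (third click is 1.047), with almost no torque about the knob's axis. The white mark points at the red tick.

**Disagreements and loose ends:**
- The cameras disagree by about 5 mm on positions. That is well inside the tolerances.
- A steady side force of about 8 N remains on the gripped knob, because I gripped it about 3 mm off its axis.
- The other things on the desk looked unmoved in the last side picture; I did not re-measure them.

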